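# Line up the blue paint pots from light to dark

## Task

Set out the four blue paint pots on the green wooden display ledge from lightest to darkest, one upright on each cork coaster and wholly within its edge, the lightest beside the white block and the darkest beside the black one. Leave the orange pot where it stands, and do not tip any pot over.

Things in the scene. Friction and masses are not known exactly. Their poses are not given: they have to be found in the camera images.
- pot_palest: closed round paint pot, almost white with a hint of blue (lightest of the four blues), lid and body alike, blank paper band at the foot. 70 mm tall: straight body 52 mm in diameter up to 53 mm, lid 49 mm in diameter from 57 to 70 mm. 110 to 225 g, loose, upright on the table. Origin: centre of underside, z up along its axis; yaw means nothing
- pot_light: closed round paint pot, light sky blue (second lightest), lid and body alike, blank paper band at the foot. 70 mm tall: straight body 52 mm in diameter up to 53 mm, lid 49 mm in diameter from 57 to 70 mm. 110 to 225 g, loose, upright on the table. Origin: centre of underside, z up along its axis; yaw means nothing
- pot_mid: closed round paint pot, strong medium blue (second darkest), lid and body alike, blank paper band at the foot. 70 mm tall: straight body 52 mm in diameter up to 53 mm, lid 49 mm in diameter from 57 to 70 mm. 110 to 225 g, loose, upright on the table. Origin: centre of underside, z up along its axis; yaw means nothing
- pot_dark: closed round paint pot, very dark navy blue (darkest), lid and body alike, blank paper band at the foot. 70 mm tall: straight body 52 mm in diameter up to 53 mm, lid 49 mm in diameter from 57 to 70 mm. 110 to 225 g, loose, upright on the table. Origin: centre of underside, z up along its axis; yaw means nothing
- pot_orange: closed round paint pot, orange, lid and body alike, blank paper band at the foot. 70 mm tall: straight body 52 mm in diameter up to 53 mm, lid 49 mm in diameter from 57 to 70 mm. 110 to 225 g, loose, upright on the table. Origin: centre of underside, z up along its axis; yaw means nothing. Not part of the blue series
- mark1: fixed round cork coaster, 76 mm in diameter, 3 mm thick, at one end in the row of four, 84 mm between centres. Origin: centre of underside, 12 mm above the table (pots stand 15 mm above it here). y runs along the row from mark1 to mark4, x across it away from the robot, z up. The fixed green-painted wooden ledge under the row is 430 mm long, 12 mm thick
- mark2: fixed round cork coaster, 76 mm in diameter, 3 mm thick, second, next to mark1 in the row of four, 84 mm between centres. Origin: centre of underside, 12 mm above the table (pots stand 15 mm above it here). y runs along the row from mark1 to mark4, x across it away from the robot, z up. The ledge reaches 45 mm to the robot's side of the row's centre line
- mark3: fixed round cork coaster, 76 mm in diameter, 3 mm thick, third, next to mark4 in the row of four, 84 mm between centres. Origin: centre of underside, 12 mm above the table (pots stand 15 mm above it here). y runs along the row from mark1 to mark4, x across it away from the robot, z up. The ledge's back strip lies 52 to 60 mm beyond the row's centre line, its top 24 mm above the table
- mark4: fixed round cork coaster, 76 mm in diameter, 3 mm thick, at the other end in the row of four, 84 mm between centres. Origin: centre of underside, 12 mm above the table (pots stand 15 mm above it here). y runs along the row from mark1 to mark4, x across it away from the robot, z up. 
- white_block: fixed white block on the ledge, 40 mm across the row, 30 mm along it, 30 mm high, on the row's centre line, 70 mm beyond the centre of mark1 or of mark4 (varies). It shows the light end; a like black block stands at the other end. Origin: centre of its underside, 12 mm above the table
There are look-alikes about, which are no part of the job. There is more than one size of the pot_mid; the job needs the smallest.

How it is judged:
By the outcome, as a careful person would: the job done as asked, in the order asked, and still so for the second after the job is handed in, with the robot touching nothing.
It also fails if it takes over 99 s, if anything falls off the work surface, if the arm or the gripper's body presses on something with over 40 N, if the wrist force passes 120 N, or if a joint passes its speed limit or range.

## Robot

A 6-joint arm with a two-finger parallel gripper is mounted at the origin on the work surface. World frame = base frame: x ahead of the robot, y to its left, z up, the work surface at z = 0. Lengths are in m, angles in rad, forces in N, time in s.
With the tool pointing down it reaches from about 0.3 to 0.775 m from the base axis. Payload 14.6 kg.
Tool frame: the origin (TCP) lies at the very end of the fingers, on their centre line; the grasp point (between the pads) lies 19 mm behind it; z points along the fingers, y is the line along which they close (so a half turn about z gives the same grasp; the last joint's range is limited). The gripper opens to 94 mm and grips with 3 to 60 N. Pads are 16 mm wide; open, the fingers measure 119 mm over their backs; the gripper's body (75 mm by 177 mm) begins 78 mm behind the grasp point.
Start: joints at [1.127, 0.3, 1.521, -0, 1.321, -0.067], TCP at [0.202, 0.511, 0.205] pointing down, gripper open.
Joint ranges: [-3.03, 3.03], [-0.79, 2.21], [0.23, 2.52], [-1.04, 4.18], [0, 3.07], [-2.55, 2.55]. Speed limits (rad/s): [2.22, 2.22, 2.57, 3.14, 3.14, 3.14].

## Interface

Orientations are given as [roll, pitch, yaw] about the fixed x, y, z axes, in that order (R = Rz(yaw) Ry(pitch) Rx(roll)).
In Python, from station import status, vision, order, silhouettes gives the robot as it stands. The module is installed in compiled form; this text tells all that it offers.
- The arm moves only by the shell command python3 -m pendant 'ROWS' [FORCE]. ROWS is JSON, one flat list of numbers, 7 for each row, row after row: the shift along the tool's x, y, z in units of 500 mm (1.0 is 500 mm), then the turn, a rotation vector about the tool's x, y, z in units of 90 degrees (1.0 is 90 degrees), then the opening, from -1 (shut) to 1 (fully open). A call has 1 to 12 rows; each row is the pose to reach, as a shift and turn from the pose commanded when the call began, along the tool's axes at that moment; what a row does not reach only later rows make up. A row lasts 1/10 s, in which the tool goes at most 50 mm and 8.59 degrees, less where a joint would pass 70% of its speed; a pose out of reach is approached as far as the arm can. A call with a number of a shift or a turn outside -1 to 1 is refused whole. A call with a gripper value outside its range is refused whole. The fingers move at their own pace and stop on an object; FORCE is the grip in N (left out, the last holds). Time passes only in rows, so rows that repeat a pose let the fingers close. It gives the time, the measured TCP pose, the force, the opening and the grip force at its end, in the units of the state.
- status.get_obs(): the state, without advancing time (a new reading comes with each control period).
- vision.camera(name): name is "scene" or "top" or "wrist"; returns a dict with "pixels" (420x560x3 uint8, red, green, blue), "K" (3x3 intrinsics, pixels), "R" (3x3) and "t" (3): a world point X has camera coordinates R X + t. Camera axes: x right, y down, z forward; pixel columns grow to the right and rows downward; lengths in m; the calibration is good to about 2 mm. A picture is of the moment at which its call begins. There is no depth.
- order.hand_in(): hands the job in; it is judged then, once.
Trained networks look in a picture, given as the dict that the camera call returned (one of the last four; its "shot" number tells which), for a name from the list of things; names that differ only in an ending like _2 or _b are one class to them, and where a whole thing is asked for, a point or a joint stands for the part that bears it (a point fixed in the world has none). Each returns a list of dicts, best first, with "score" (0 to 1); they miss things now and then, are a little off and sometimes report something else, mostly with a low value. They report only what shows in the picture. A call takes as long as a camera call. They do not tell look-alikes from the thing itself.
- silhouettes(target, picture): "region" (420x560 bool, what is visible of it) and "extent" ([left, top, right, bottom] in pixels, round what is visible of it).
The state is a dict: "time_s": time; "qpos": joint angles; "joint_vel": joint speeds; "tau": joint torques, N m; "ee_pos": TCP position; "eef_rot": TCP orientation; "force": force on the tool from outside, world axes, zero at the start; "moment": the same for the moment, N m; "grip_width": finger opening in m; "grip_force": force on a finger pad.
Only numpy, scipy, OpenCV 4.12 (cv2) and the standard library are available. Lean on these libraries where they do the work, as an engineer would, in place of code of your own. Each camera call takes 0.05 s, during which the arm holds its last target. There are 200 camera calls.

## Working session

There is one attempt and no reset: what is moved stays moved. The work goes in short steps, Python scripts to look and compute and a shell command to move; the robot and the scene stay as the last step left them, time stands still between calls to the robot, and variables do not carry over. Pictures are saved under pics/ and viewed, at most 14 in all, crops included, and the job is handed in when it is done.

```bash
mkdir -p pics; cat > h.py <<'E'
import numpy as np, cv2
from station import status, vision, order, silhouettes
def save(p,n,crop=None,scale=1):
    im=p["pixels"][:,:,::-1]
    if crop: l,t,r,b=crop; im=im[t:b,l:r]
    im=cv2.resize(im,None,fx=scale,fy=scale,interpolation=cv2.INTER_CUBIC); cv2.imwrite("pics/"+n,im)
def ray(p,uv,z):
    K,R,t=map(np.array,(p["K"],p["R"],p["t"])); c=-R.T@t
    d=R.T@np.linalg.solve(K,[uv[0],uv[1],1]); return c+d*(z-c[2])/d[2]
def proj(p,X):
    c=np.array(p["R"])@X+np.array(p["t"]); q=np.array(p["K"])@c; return q[:2]/q[2]
E
python3 - <<'E'
from h import *
s=status.get_obs(); print(s)
for n in ("top","scene"):
    p=vision.camera(n); save(p,n+"0.png",scale=1.42)
    print(n,np.round(-np.array(p["R"]).T@np.array(p["t"]),3))
    for k in ("pot_palest","pot_light","pot_mid","pot_dark","pot_orange","mark1","white_block"):
        print(k,[(round(d["score"],2),[int(v) for v in d["extent"]],np.round(ray(p,((d["extent"][0]+d["extent"][2])/2,(d["extent"][1]+d["extent"][3])/2),.035),3)[:2].tolist()) for d in silhouettes(k,p)])
E
```

```text
{'time_s': 0.0, 'qpos': array([ 1.12740338e+00,  3.00484945e-01,  1.52160266e+00, -3.12394763e-05,
        1.32069434e+00, -6.65823955e-02]), 'joint_vel': array([-0.00028036, -0.0006837 ,  0.00241394, -0.00011877,  0.00102497,
        0.00117801]), 'tau': array([ 2.44568961e-03, -5.31792426e+01, -3.52738631e+01,  7.09601655e-02,
        2.43238185e-02, -9.08681454e-05]), 'ee_pos': array([0.20226079, 0.5111673 , 0.20486961]), 'eef_rot': array([-3.14040398e+00, -4.89365307e-05,  2.76478983e+00]), 'force': array([-0.66832839, -0.09981481,  0.62753926]), 'moment': array([ 0.0110562 , -0.02453179, -0.00900667]), 'grip_force': 0.0, 'grip_width': 0.09397350510797017}
top [ 0.324 -0.005  1.046]
pot_palest [(0.61, [352, 227, 374, 251], [0.443, -0.208])]
pot_light [(0.79, [118, 229, 143, 251], [0.454, 0.365])]
pot_mid [(0.69, [272, 263, 301, 294], [0.352, -0.019]), (0.58, [221, 267, 256, 297], [0.346, 0.097])]
pot_dark [(0.6, [411, 228, 440, 246], [0.445, -0.361])]
pot_orange []
mark1 [(0.9, [266, 154, 297, 182], [0.629, -0.013]), (0.87, [302, 153, 332, 179], [0.632, -0.104]), (0.71, [333, 148, 362, 178], [0.638, -0.181]), (0.7, [239, 155, 266, 183], [0.629, 0.062])]
white_block [(0.63, [372, 148, 384, 169], [0.648, -0.259])]
scene [ 1.153 -0.296  0.81 ]
pot_palest [(0.63, [165, 197, 192, 236], [0.441, -0.205]), (0.46, [309, 231, 346, 260], [0.647, 0.053])]
pot_light [(0.64, [384, 135, 409, 166], [0.455, 0.353]), (0.32, [238, 263, 279, 295], [0.663, -0.11])]
pot_mid [(0.86, [271, 126, 298, 173], [0.334, 0.1]), (0.74, [264, 172, 287, 209], [0.457, 0.02])]
pot_dark [(0.65, [94, 222, 123, 259], [0.445, -0.356])]
pot_orange [(0.95, [325, 152, 350, 187], [0.454, 0.185])]
mark1 [(0.75, [198, 279, 240, 311], [0.666, -0.193]), (0.75, [313, 236, 349, 261], [0.656, 0.056]), (0.72, [242, 262, 278, 296], [0.664, -0.108]), (0.68, [279, 245, 315, 277], [0.655, -0.023])]
white_block [(0.16, [240, 261, 279, 298], [0.665, -0.109])]
```

View pics/top0.png

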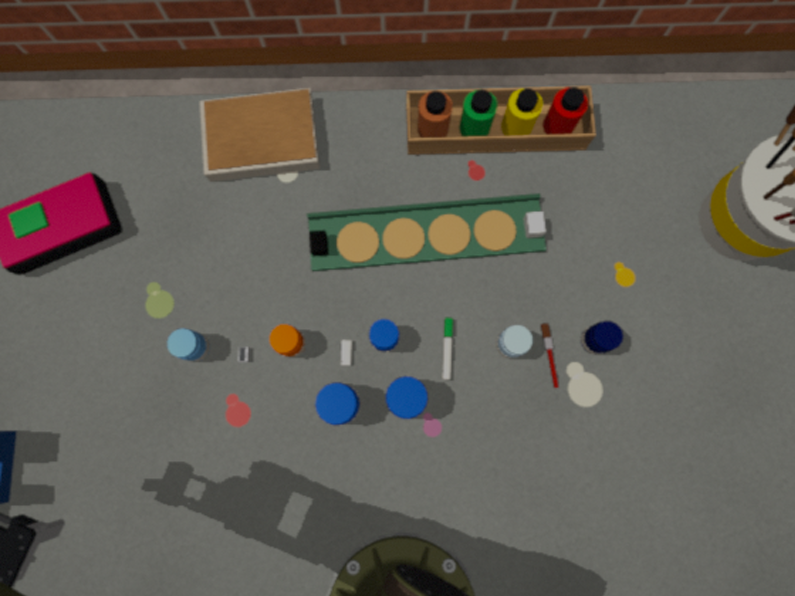

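View pics/scene0.png

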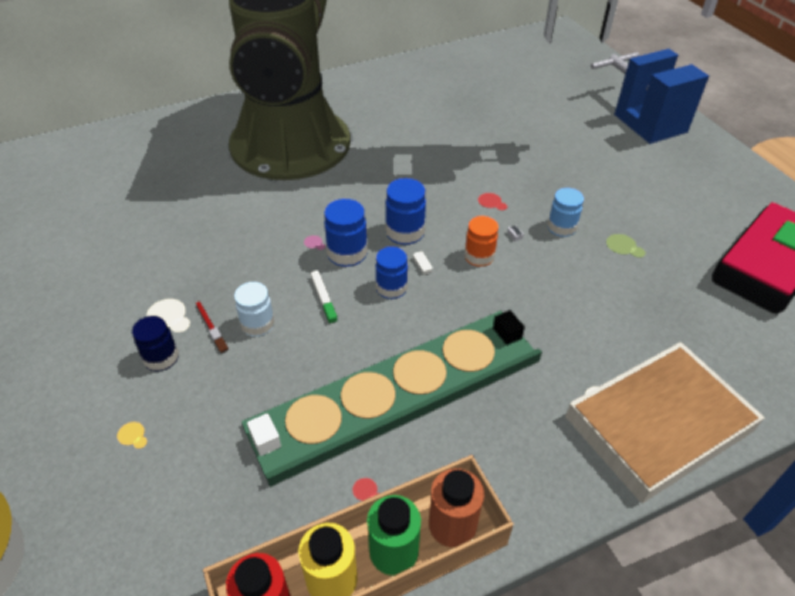

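Top view, in native pixels: light pot (131,242), orange (201,239), small mid (270,236), palest (363,240), dark (425,237). The large mid look-alikes are at (237,284) and (286,280). The four coasters run from (252,170) to (348,162). The black block is at the left (+y) end and the white block at the right (-y) end, so mark1 takes palest, then light, mid and dark.

Mid candidates are the two large pots and the small one at top (270,236) / scene (276,191). By the description I choose the small one, and I'll check it in a crop.

```bash
cat >> h.py <<'E'
from scipy.optimize import least_squares
A=np.linspace(0,2*np.pi,60)
def pot(x,y,s=1,z0=0):
    return np.vstack([np.c_[x+r*s*np.cos(A),y+r*s*np.sin(A),0*A+z0+h*s] for r,h in ((.026,0),(.026,.053),(.0245,.07))])
def box(p,x,y,s,z0=0):
    q=np.array([proj(p,X) for X in pot(x,y,s,z0)]); return np.r_[q.min(0),q.max(0)]
def fitpot(obs,x0,scale=True,z0=0):  # obs: list of (pic, extent)
    f=lambda v: np.concatenate([box(p,v[0],v[1],v[2] if scale else 1,z0)-np.array(e) for p,e in obs])
    r=least_squares(f,[*x0,1.] if scale else x0,x_scale=.01,diff_step=1e-4); return r.x,np.sqrt(np.mean(r.fun**2))
E
python3 - <<'E'
from h import *
G=dict(pot_palest=[(.443,-.206)],pot_light=[(.454,.358)],pot_mid=[(.457,.02),(.34,.1),(.345,-.019)],pot_dark=[(.445,-.358)],pot_orange=[(.454,.185)])
P=[vision.camera(n) for n in ("top","scene")]
save(P[1],"crop_mid.png",(215,110,425,260),3.5)
for k,gs in G.items():
    D=[(p,[d["extent"] for d in silhouettes(k,p)]) for p in P]
    for g in gs:
        obs=[]
        for p,es in D:
            b=box(p,*g,1); 
            c=[e for e in es if np.hypot((e[0]+e[2]-b[0]-b[2])/2,(e[1]+e[3]-b[1]-b[3])/2)<14]
            if c: obs.append((p,c[0]))
        if obs: print(k,g,len(obs),*fitpot(obs,g))
# coasters by colour and networks
for p in P:
    hsv=cv2.cvtColor(p["pixels"],cv2.COLOR_RGB2HSV)
    c=[]
    for d in silhouettes("mark1",p):
        v,u=np.nonzero(d["region"]); c.append(ray(p,(u.mean(),v.mean()),.015)[:2])
    c=np.array(sorted(c,key=lambda a:a[1])); print(c.round(4).tolist(),np.hypot(*np.diff(c,axis=0).T).round(3))
E
```

```text
pot_palest (0.443, -0.206) 2 [ 0.44223849 -0.20563577  0.91487689] 1.4351921926914275
pot_light (0.454, 0.358) 2 [0.45080356 0.3584675  0.9476468 ] 1.6757128620770223
pot_mid (0.457, 0.02) 2 [0.45378061 0.01952606 0.94778943] 1.0278850984472565
pot_mid (0.34, 0.1) 2 [0.3437595  0.0987092  1.26821432] 1.3961390791892088
pot_mid (0.345, -0.019) 2 [ 0.35248336 -0.0202353   1.37357552] 0.8933101647787484
pot_dark (0.445, -0.358) 2 [ 0.44474264 -0.35690713  0.98093144] 1.7074992039994452
pot_orange (0.454, 0.185) 2 [0.4519024  0.18099021 0.99307266] 1.1535660601058202
[[0.6499, -0.1863], [0.6448, -0.1027], [0.6388, -0.0191], [0.6335, 0.0641], [0.4507, 0.3655]] [0.084 0.084 0.083 0.353]
[[0.6524, -0.1883], [0.6461, -0.1049], [0.6416, -0.0203], [0.6375, 0.0628]] [0.084 0.085 0.083]
```

View pics/crop_mid.png

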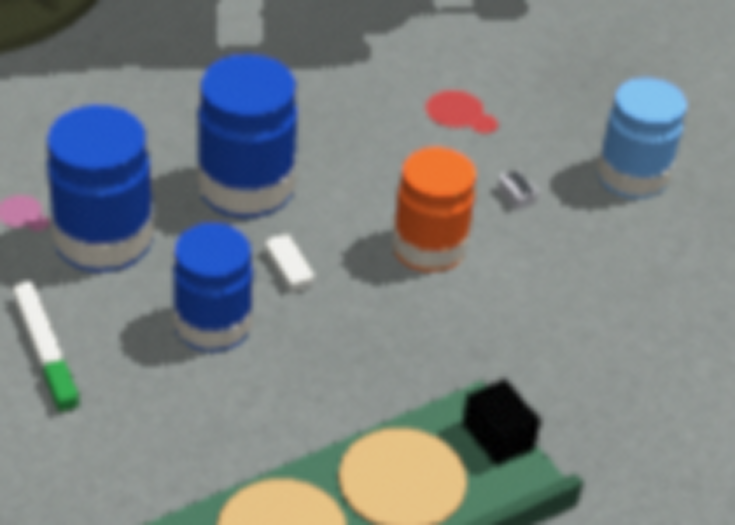

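The crop shows the small mid pot at crop (213,285), clearly smaller than the two big ones at (98,185) and (247,135). The fitted scales are 0.95 against 1.27 and 1.37. The coaster spacing comes out at 84 mm, as given.

```bash
cat >> h.py <<'E'
from scipy.spatial.transform import Rotation as Ro
M={1:(.651,-.1873),2:(.6455,-.1038),3:(.640,-.0197),4:(.6355,.0635)}
def go(xy,z,phi=None):
    s=status.get_obs(); R=Ro.from_euler("xyz",s["eef_rot"])
    if phi is None: phi=np.arctan2(xy[1],xy[0])
    T=Ro.from_euler("xyz",[np.pi,0,phi+np.pi/2])
    d=R.inv().apply(np.r_[xy,z]-s["ee_pos"])/.5; w=(R.inv()*T).as_rotvec()/(np.pi/2)
    print("t",s["time_s"],"shift",d.round(3),"turn",w.round(3),"rows",round(max(np.linalg.norm(d)*10,np.linalg.norm(w)*10.5),1))
E
python3 -c "
from h import *
go((.451,.358),.15)"
```

```text
t 1.5 shift [-0.575 -0.102  0.111] turn [-0.     0.     0.333] rows 5.9
```

```bash
python3 -m pendant '[-0.575,-0.102,0.111,0,0,0.333,1, -0.575,-0.102,0.111,0,0,0.333,1, -0.575,-0.102,0.111,0,0,0.333,1, -0.575,-0.102,0.111,0,0,0.333,1, -0.575,-0.102,0.111,0,0,0.333,1, -0.575,-0.102,0.111,0,0,0.333,1, -0.575,-0.102,0.111,0,0,0.333,1, -0.575,-0.102,0.111,0,0,0.333,1, -0.575,-0.102,0.111,0,0,0.333,1]' 15
python3 - <<'E'
from h import *
p=vision.camera("wrist"); save(p,"w1.png")
q=proj(p,np.array([.451,.358,.07])); print(q)
for d in silhouettes("pot_light",p): print(d["score"],d["extent"])
go((.451,.358),.022)
E
```

```text
time_s: 2.4
ee_pos: [0.4503, 0.3589, 0.1502]
eef_rot: [3.141, -0.0, 2.243]
force: [-0.2, 0.6, 0.2]
grip_width: 0.0943
grip_force: 0.0
[285.16518691 215.9328237 ]
0.88 [260.3, 173.4, 315.6, 236.3]
t 2.5 shift [-0.003 -0.     0.257] turn [ 0.    -0.     0.001] rows 2.6
```

View pics/w1.png

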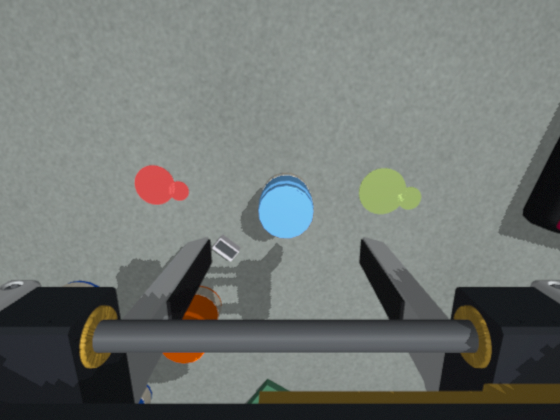

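Wrist view: the light pot's lid is at (286,212) against a predicted (285,216), so the position is good to about 3 mm. The orange pot at (190,330) is clear of the fingers.

```bash
python3 -m pendant '[-0.003,0,0.1,0,0,0,1, -0.003,0,0.19,0,0,0,1, -0.003,0,0.256,0,0,0,1, -0.003,0,0.256,0,0,0,1, -0.003,0,0.256,0,0,0,-1, -0.003,0,0.256,0,0,0,-1, -0.003,0,0.256,0,0,0,-1, -0.003,0,0.256,0,0,0,-1, -0.003,0,0.256,0,0,0,-1]' 15
python3 -c "
from h import *
go((.451,.358),.2); go(M[2],.2,.062)"
```

```text
time_s: 3.4
ee_pos: [0.4521, 0.3572, 0.0227]
eef_rot: [3.141, 0.0, 2.242]
force: [-0.4, -0.4, 0.1]
grip_width: 0.0575
grip_force: 0.0
t 3.4 shift [ 0.003 -0.    -0.355] turn [ 0.001  0.    -0.   ] rows 3.5
t 3.4 shift [-0.963 -0.27  -0.355] turn [ 0.001 -0.     0.388] rows 10.6
```

```bash
python3 -m pendant '[0,0,0,0,0,0,-1, 0,0,0,0,0,0,-1, 0,0,0,0,0,0,-1, 0,0,-0.1,0,0,0,-1, 0,0,-0.2,0,0,0,-1, 0,0,-0.3,0,0,0,-1, 0,0,-0.3,0,0,0,-1]' 15
python3 -c "
from h import *
go(M[2],.15,.062)"
```

```text
time_s: 4.1
ee_pos: [0.4538, 0.3584, 0.1787]
eef_rot: [3.131, 0.001, 2.242]
force: [0.6, 0.8, -2.8]
grip_width: 0.0517
grip_force: 15.0
t 4.1 shift [-0.962 -0.275  0.055] turn [ 0.006 -0.002  0.388] rows 10.0
```

```bash
python3 -m pendant '[-0.08,-0.023,0,0,0,0.032,-1, -0.16,-0.046,0,0,0,0.065,-1, -0.24,-0.07,0,0,0,0.1,-1, -0.32,-0.09,0,0,0,0.13,-1, -0.4,-0.115,0,0,0,0.16,-1, -0.5,-0.14,0,0,0,0.2,-1, -0.6,-0.17,0,0,0,0.24,-1, -0.7,-0.2,0,0,0,0.28,-1, -0.8,-0.23,0,0,0,0.32,-1, -0.88,-0.25,0,0,0,0.355,-1, -0.94,-0.27,0,0,0,0.388,-1, -0.962,-0.275,0,0,0,0.388,-1]' 15
python3 -c "
from h import *
go(M[2],.0375,.062)"
```

```text
time_s: 5.3
ee_pos: [0.6432, -0.1082, 0.1701]
eef_rot: [-3.14, -0.0, 1.628]
force: [-0.4, 0.7, -1.9]
grip_width: 0.0515
grip_force: 15.0
t 5.3 shift [0.009 0.006 0.265] turn [-0.001 -0.    -0.003] rows 2.7
```

```bash
python3 -m pendant '[0.009,0.006,0.07,0,0,0,-1, 0.009,0.006,0.14,0,0,0,-1, 0.009,0.006,0.2,0,0,0,-1, 0.009,0.006,0.24,0,0,0,-1, 0.009,0.006,0.252,0,0,0,-1, 0.009,0.006,0.258,0,0,0,-1, 0.009,0.006,0.258,0,0,0,-1]' 15
python3 - <<'E'
from h import *
go(M[2],.0372,.062)
p=vision.camera("scene"); save(p,"pl1.png",(170,150,400,320),3.4)
E
```

```text
time_s: 6.0
ee_pos: [0.6462, -0.1002, 0.0436]
eef_rot: [3.141, 0.0, 1.633]
force: [0.1, -0.4, -2.5]
grip_width: 0.0518
grip_force: 15.0
t 6.0 shift [-0.007 -0.002  0.013] turn [0. 0. 0.] rows 0.1
```

View pics/pl1.png

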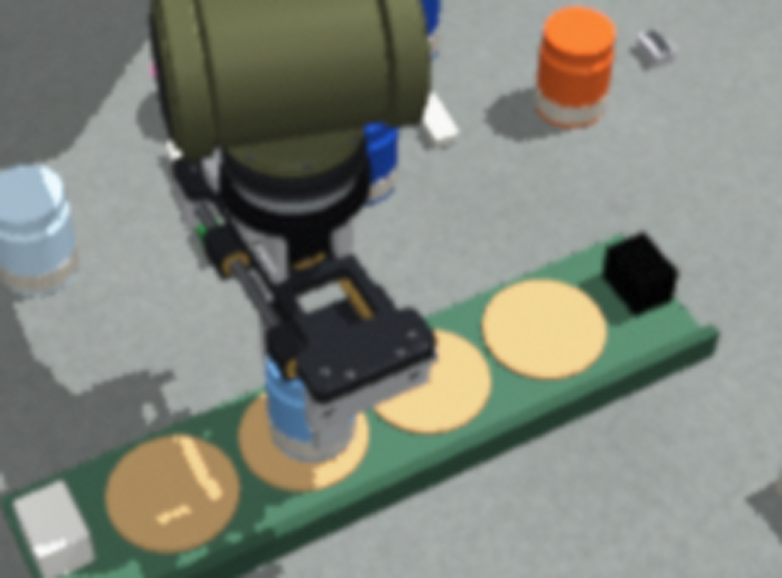

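The light pot is over the second coaster from the white block, at crop (305,440), and roughly central. Now lower and release.

```bash
python3 -m pendant '[-0.005,-0.002,0.006,0,0,0,-1, -0.007,-0.002,0.012,0,0,0,-1, -0.007,-0.002,0.014,0,0,0,-1, -0.007,-0.002,0.014,0,0,0,-1, -0.007,-0.002,0.014,0,0,0,0.5, -0.007,-0.002,0.014,0,0,0,0.5, -0.007,-0.002,0.014,0,0,0,0.5, -0.007,-0.002,0.014,0,0,0,0.5]' 15
python3 -c "
from h import *
go((.442,-.2056),.2)"
```

```text
time_s: 6.85
ee_pos: [0.6451, -0.1041, 0.0359]
eef_rot: [-3.142, -0.0, 1.632]
force: [0.5, -0.1, -0.9]
grip_width: 0.0703
grip_force: 0.0
t 6.85 shift [-0.178 -0.418 -0.328] turn [-0.     0.     0.316] rows 5.6
```

```bash
python3 -m pendant '[0,0,-0.05,0,0,0,0.5, 0,0,-0.13,0,0,0,0.5, 0,0,-0.23,0,0,0,0.6, -0.06,-0.14,-0.23,0,0,0.1,1, -0.12,-0.28,-0.23,0,0,0.2,1, -0.178,-0.418,-0.23,0,0,0.316,1, -0.178,-0.418,-0.23,0,0,0.316,1, -0.178,-0.418,-0.23,0,0,0.316,1, -0.178,-0.418,-0.23,0,0,0.316,1]' 15
python3 - <<'E'
from h import *
p=vision.camera("wrist")
print(proj(p,np.array([.442,-.2056,.07])),box(p,.442,-.2056,1))
for d in silhouettes("pot_palest",p): print(d["score"],d["extent"],fitpot([(p,d["extent"])],(.442,-.2056),False))
go((.442,-.2056),.022)
E
```

```text
time_s: 7.75
ee_pos: [0.4399, -0.207, 0.1514]
eef_rot: [3.141, 0.0, 1.133]
force: [-0.5, -0.1, 0.4]
grip_width: 0.094
grip_force: 0.0
[286.94668681 211.84085845] [259.28379408 171.05271911 314.48333818 237.67014814]
0.81 [261.4, 171.0, 309.6, 234.9] (array([ 0.44139837, -0.20376091]), np.float64(2.631980595313334))
t 7.85 shift [ 0.    -0.001  0.259] turn [ 0.001 -0.    -0.   ] rows 2.6
```

Agreement within 2 mm. Grasp and lift.

```bash
python3 -m pendant '[0,0,0.1,0,0,0,1, 0,0,0.19,0,0,0,1, 0,0,0.25,0,0,0,1, 0,0,0.259,0,0,0,1, 0,0,0.259,0,0,0,-1, 0,0,0.259,0,0,0,-1, 0,0,0.259,0,0,0,-1, 0,0,0.259,0,0,0,-1, 0,0,0.259,0,0,0,-1, 0,0,0.259,0,0,0,-1, 0,0,0.259,0,0,0,-1, 0,0,0.259,0,0,0,-1]' 15
python3 -c "
from h import *
go(M[1],.15,.062)"
```

```text
time_s: 9.05
ee_pos: [0.4421, -0.2058, 0.0219]
eef_rot: [3.141, 0.0, 1.136]
force: [-1.5, 0.7, 6.1]
grip_width: 0.0513
grip_force: 15.0
t 9.05 shift [ 0.21   0.363 -0.256] turn [ 0.     0.    -0.316] rows 4.9
```

```bash
python3 -m pendant '[0,0,-0.06,0,0,0,-1, 0,0,-0.16,0,0,0,-1, 0,0,-0.256,0,0,0,-1, 0.03,0.06,-0.256,0,0,-0.05,-1, 0.08,0.14,-0.256,0,0,-0.12,-1, 0.13,0.22,-0.256,0,0,-0.2,-1, 0.17,0.3,-0.256,0,0,-0.26,-1, 0.2,0.345,-0.256,0,0,-0.3,-1, 0.21,0.363,-0.256,0,0,-0.316,-1, 0.21,0.363,-0.256,0,0,-0.316,-1, 0.21,0.363,-0.256,0,0,-0.316,-1]' 15
python3 -c "
from h import *
go(M[1],.0372,.062)"
```

```text
time_s: 10.15
ee_pos: [0.6503, -0.187, 0.1489]
eef_rot: [-3.141, -0.0, 1.631]
force: [-0.5, 0.0, -1.8]
grip_width: 0.0521
grip_force: 15.0
t 10.15 shift [-0.001  0.002  0.223] turn [-0.001 -0.    -0.001] rows 2.2
```

```bash
python3 -m pendant '[0,0.001,0.07,0,0,0,-1, 0,0.001,0.14,0,0,0,-1, 0,0.001,0.19,0,0,0,-1, 0,0.001,0.21,0,0,0,-1, 0,0.001,0.218,0,0,0,-1, 0,0.001,0.224,0,0,0,-1, 0,0.001,0.224,0,0,0,-1, 0,0.001,0.224,0,0,0,-1, 0,0.001,0.224,0,0,0,0.5, 0,0.001,0.224,0,0,0,0.5, 0,0.001,0.224,0,0,0,0.5, 0,0.001,0.224,0,0,0,0.5]' 15
python3 -c "
from h import *
go((.4538,.0195),.2)"
```

```text
time_s: 11.35
ee_pos: [0.6514, -0.187, 0.0377]
eef_rot: [3.141, 0.0, 1.632]
force: [0.7, -0.8, -0.0]
grip_width: 0.0701
grip_force: 0.0
t 11.35 shift [ 0.436 -0.369 -0.325] turn [0.    0.    0.012] rows 6.6
```

```bash
python3 -m pendant '[0,0,-0.05,0,0,0,0.5, 0,0,-0.13,0,0,0,0.5, 0,0,-0.23,0,0,0,0.5, 0.07,-0.06,-0.26,0,0,0,0.7, 0.14,-0.12,-0.26,0,0,0,0.7, 0.21,-0.18,-0.26,0,0,0,0.7, 0.28,-0.24,-0.26,0,0,0.012,0.7, 0.36,-0.3,-0.26,0,0,0.012,0.7, 0.41,-0.35,-0.26,0,0,0.012,0.7, 0.436,-0.369,-0.26,0,0,0.012,0.7, 0.436,-0.369,-0.26,0,0,0.012,0.7, 0.436,-0.369,-0.26,0,0,0.012,0.7]' 15
python3 - <<'E'
from h import *
p=vision.camera("wrist"); save(p,"w3.png")
print(box(p,.4538,.0195,1))
for d in silhouettes("pot_mid",p): print(d["score"],d["extent"],fitpot([(p,d["extent"])],(.4538,.0195),False))
go((.4538,.0195),.022)
E
```

```text
time_s: 12.55
ee_pos: [0.4548, 0.0188, 0.1678]
eef_rot: [3.141, 0.0, 1.613]
force: [-0.1, -1.2, 0.1]
grip_width: 0.0797
grip_force: 0.0
[258.23820611 170.25208628 310.3928012  233.05940552]
0.96 [261.4, 173.6, 314.9, 234.4] (array([0.45770819, 0.01721311]), np.float64(0.9369226574140346))
0.93 [132.2, 187.9, 225.3, 283.7] (array([ 0.34250714, -0.02374873]), np.float64(13.544236881763444))
0.67 [111.5, 71.8, 220.2, 156.7] (array([0.33640767, 0.10043172]), np.float64(13.808750809157816))
t 12.65 shift [ 0.002 -0.002  0.291] turn [-0.     0.    -0.001] rows 2.9
```

View pics/w3.png

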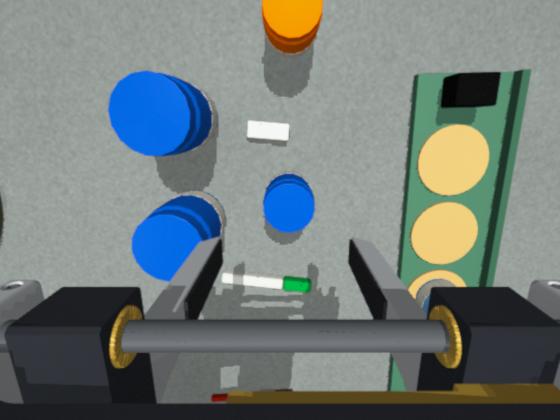

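The small mid pot is at (289,203) between the fingers. The nearest big pot, at (175,240), clears the left finger by about 15 mm.

```bash
python3 -m pendant '[-0.001,0.002,0.1,0,0,0,0.7, -0.001,0.002,0.2,0,0,0,0.7, -0.001,0.002,0.27,0,0,0,0.7, -0.001,0.002,0.291,0,0,0,0.7, -0.001,0.002,0.291,0,0,0,0.7, -0.001,0.002,0.291,0,0,0,-1, -0.001,0.002,0.291,0,0,0,-1, -0.001,0.002,0.291,0,0,0,-1, -0.001,0.002,0.291,0,0,0,-1, -0.001,0.002,0.291,0,0,0,-1, -0.001,0.002,0.291,0,0,0,-1, -0.001,0.002,0.291,0,0,0,-1]' 15
python3 -c "
from h import *
go(M[3],.15,.062)"
```

```text
time_s: 13.85
ee_pos: [0.4557, 0.0188, 0.0229]
eef_rot: [3.139, 0.0, 1.614]
force: [0.4, 0.1, 7.9]
grip_width: 0.0518
grip_force: 15.0
t 13.85 shift [-0.093  0.366 -0.253] turn [ 0.001  0.    -0.012] rows 4.5
```

```bash
python3 -m pendant '[0,0,-0.06,0,0,0,-1, 0,0,-0.16,0,0,0,-1, 0,0,-0.254,0,0,0,-1, -0.01,0.05,-0.254,0,0,0,-1, -0.03,0.12,-0.254,0,0,0,-1, -0.05,0.2,-0.254,0,0,-0.012,-1, -0.07,0.28,-0.254,0,0,-0.012,-1, -0.085,0.34,-0.254,0,0,-0.012,-1, -0.093,0.366,-0.254,0,0,-0.012,-1, -0.093,0.366,-0.254,0,0,-0.012,-1, -0.093,0.366,-0.254,0,0,-0.012,-1]' 15
python3 -c "
from h import *
go(M[3],.0378,.062)"
```

```text
time_s: 14.95
ee_pos: [0.6389, -0.0197, 0.1485]
eef_rot: [-3.14, -0.0, 1.632]
force: [0.2, 0.4, -2.0]
grip_width: 0.0518
grip_force: 15.0
t 14.95 shift [-0.     0.002  0.221] turn [-0.001 -0.    -0.   ] rows 2.2
```

```bash
python3 -m pendant '[0,0.001,0.07,0,0,0,-1, 0,0.001,0.14,0,0,0,-1, 0,0.001,0.19,0,0,0,-1, 0,0.001,0.21,0,0,0,-1, 0,0.001,0.218,0,0,0,-1, 0,0.001,0.222,0,0,0,-1, 0,0.001,0.222,0,0,0,-1, 0,0.001,0.222,0,0,0,-1, 0,0.001,0.222,0,0,0,0.5, 0,0.001,0.222,0,0,0,0.5, 0,0.001,0.222,0,0,0,0.5, 0,0.001,0.222,0,0,0,0.5]' 15
python3 -c "
from h import *
go((.4447,-.3569),.2)"
```

```text
time_s: 16.15
ee_pos: [0.6402, -0.0198, 0.0381]
eef_rot: [3.141, 0.0, 1.632]
force: [-0.5, -0.9, 0.3]
grip_width: 0.0707
grip_force: 0.0
t 16.15 shift [-0.649 -0.432 -0.324] turn [ 0.   -0.    0.47] rows 8.4
```

```bash
python3 -m pendant '[0,0,-0.07,0,0,0,0.5, 0,0,-0.16,0,0,0,0.5, 0,0,-0.25,0,0,0,0.5, -0.07,-0.05,-0.26,0,0,0.05,0.5, -0.15,-0.1,-0.26,0,0,0.11,1, -0.23,-0.15,-0.26,0,0,0.17,1, -0.31,-0.206,-0.26,0,0,0.23,1, -0.39,-0.26,-0.26,0,0,0.29,1, -0.47,-0.31,-0.26,0,0,0.35,1, -0.55,-0.366,-0.26,0,0,0.41,1, -0.62,-0.41,-0.26,0,0,0.46,1, -0.649,-0.432,-0.26,0,0,0.47,1]' 15
python3 -m pendant '[0,0,0,0,0,0,1, 0,0,0,0,0,0,1]'
python3 - <<'E'
from h import *
p=vision.camera("wrist")
print(box(p,.4447,-.3569,1))
for d in silhouettes("pot_dark",p): print(d["score"],d["extent"],fitpot([(p,d["extent"])],(.4447,-.3569),False))
go((.4447,-.3569),.022)
E
```

```text
time_s: 17.35
ee_pos: [0.4426, -0.3597, 0.1681]
eef_rot: [3.141, 0.0, 0.888]
force: [0.5, 0.9, -0.3]
grip_width: 0.0939
grip_force: 0.0
time_s: 17.55
ee_pos: [0.4446, -0.3567, 0.168]
eef_rot: [3.142, -0.0, 0.894]
force: [0.6, 0.0, 0.7]
grip_width: 0.0938
grip_force: 0.0
[259.66379802 170.82425919 311.78668982 233.62926964]
0.88 [261.1, 170.5, 309.4, 230.3] (array([ 0.44558645, -0.35503806]), np.float64(1.7008667767916066))
t 17.65 shift [-0.002  0.     0.292] turn [-0.    -0.     0.001] rows 2.9
```

```bash
python3 -m pendant '[0.001,0,0.1,0,0,0,1, 0.001,0,0.2,0,0,0,1, 0.001,0,0.27,0,0,0,1, 0.001,0,0.292,0,0,0,1, 0.001,0,0.292,0,0,0,-1, 0.001,0,0.292,0,0,0,-1, 0.001,0,0.292,0,0,0,-1, 0.001,0,0.292,0,0,0,-1, 0.001,0,0.292,0,0,0,-1, 0.001,0,0.292,0,0,0,-1, 0.001,0,0.292,0,0,0,-1, 0.001,0,0.292,0,0,0,-1]' 15
python3 -c "
from h import *
go(M[4],.16,.062)"
```

```text
time_s: 18.85
ee_pos: [0.445, -0.3567, 0.0225]
eef_rot: [3.141, 0.0, 0.894]
force: [-1.7, 1.3, 6.4]
grip_width: 0.0514
grip_force: 15.0
t 18.85 shift [ 0.894 -0.229 -0.275] turn [ 0.    0.   -0.47] rows 9.6
```

```bash
python3 -m pendant '[0,0,-0.06,0,0,0,-1, 0,0,-0.16,0,0,0,-1, 0,0,-0.25,0,0,0,-1, 0,0,-0.276,0,0,0,-1, 0,0,-0.276,0,0,0,-1]' 15
python3 -m pendant '[0.06,-0.015,0,0,0,-0.03,-1, 0.14,-0.035,0,0,0,-0.07,-1, 0.23,-0.06,0,0,0,-0.12,-1, 0.32,-0.08,0,0,0,-0.17,-1, 0.41,-0.105,0,0,0,-0.22,-1, 0.5,-0.13,0,0,0,-0.27,-1, 0.59,-0.15,0,0,0,-0.32,-1, 0.68,-0.175,0,0,0,-0.36,-1, 0.77,-0.2,0,0,0,-0.4,-1, 0.84,-0.215,0,0,0,-0.44,-1, 0.88,-0.226,0,0,0,-0.47,-1, 0.894,-0.229,0,0,0,-0.47,-1]' 15
python3 -m pendant '[0,0,0,0,0,0,-1, 0,0,0,0,0,0,-1]'
python3 -c "
from h import *
go(M[4],.0374,.062)"
```

```text
time_s: 19.35
ee_pos: [0.4452, -0.357, 0.1614]
eef_rot: [3.139, 0.0, 0.894]
force: [0.1, 0.3, -2.2]
grip_width: 0.052
grip_force: 15.0
time_s: 20.55
ee_pos: [0.635, 0.0655, 0.1567]
eef_rot: [-3.137, -0.0, 1.635]
force: [-1.1, -0.3, -2.1]
grip_width: 0.0516
grip_force: 15.0
time_s: 20.75
ee_pos: [0.635, 0.0625, 0.1589]
eef_rot: [-3.14, 0.0, 1.63]
force: [-0.2, 0.4, -1.6]
grip_width: 0.0516
grip_force: 15.0
t 20.75 shift [0.002 0.002 0.243] turn [-0.001  0.    -0.002] rows 2.4
```

```bash
python3 -m pendant '[0.001,0.001,0.07,0,0,0,-1, 0.001,0.001,0.15,0,0,0,-1, 0.001,0.001,0.21,0,0,0,-1, 0.001,0.001,0.23,0,0,0,-1, 0.001,0.001,0.238,0,0,0,-1, 0.001,0.001,0.244,0,0,0,-1, 0.001,0.001,0.244,0,0,0,-1, 0.001,0.001,0.244,0,0,0,-1, 0.001,0.001,0.244,0,0,0,0.5, 0.001,0.001,0.244,0,0,0,0.5, 0.001,0.001,0.244,0,0,0,0.5, 0.001,0.001,0.244,0,0,0,0.5]' 15
python3 -m pendant '[0,0,-0.06,0,0,0,0.5, 0,0,-0.15,0,0,0,0.5, 0,0,-0.25,0,0,0,0.5, -0.05,-0.08,-0.33,0,0,0,0.5, -0.05,-0.18,-0.35,0,0,0,0.5, 0.05,-0.28,-0.35,0,0,0,0.5, 0.12,-0.36,-0.35,0,0,0,0.5, 0.2,-0.42,-0.35,0,0,0,0.5, 0.28,-0.46,-0.35,0,0,0,0.5, 0.36,-0.5,-0.35,0,0,0,0.5, 0.44,-0.52,-0.35,0,0,0,0.5, 0.44,-0.52,-0.35,0,0,0,0.5]'
python3 - <<'E'
from h import *
P=[vision.camera(n) for n in ("top","scene")]
save(P[1],"fin_s.png",(170,150,400,320),3.4); save(P[0],"fin_t.png",(200,120,410,260),3.7)
for i,k in enumerate(("pot_palest","pot_light","pot_mid","pot_dark"),1):
    obs=[]
    for p in P:
        b=box(p,*M[i],1,.015)
        for d in silhouettes(k,p):
            e=d["extent"]
            if np.hypot((e[0]+e[2]-b[0]-b[2])/2,(e[1]+e[3]-b[1]-b[3])/2)<14: obs.append((p,e)); break
    if obs: x,r=fitpot(obs,M[i],False,.015); print(k,len(obs),((x-M[i])*1000).round(1),round(r,2))
E
```

```text
time_s: 21.95
ee_pos: [0.6361, 0.0642, 0.0381]
eef_rot: [3.141, 0.0, 1.632]
force: [0.6, -1.1, 0.8]
grip_width: 0.0705
grip_force: 0.0
time_s: 23.15
ee_pos: [0.361, 0.271, 0.2133]
eef_rot: [3.141, -0.001, 1.636]
force: [0.3, -0.8, -0.8]
grip_width: 0.0704
grip_force: 0.0
pot_palest 2 [1.  0.7] 1.12
pot_light 2 [3.2 1.1] 1.87
pot_mid 2 [-1.  -4.1] 0.64
pot_dark 2 [-0.8  1. ] 1.38
```

View pics/fin_s.png

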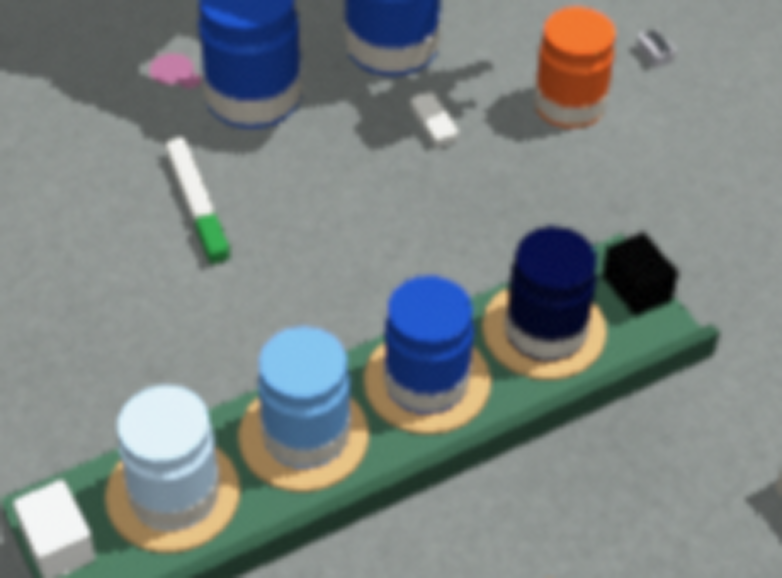

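View pics/fin_t.png

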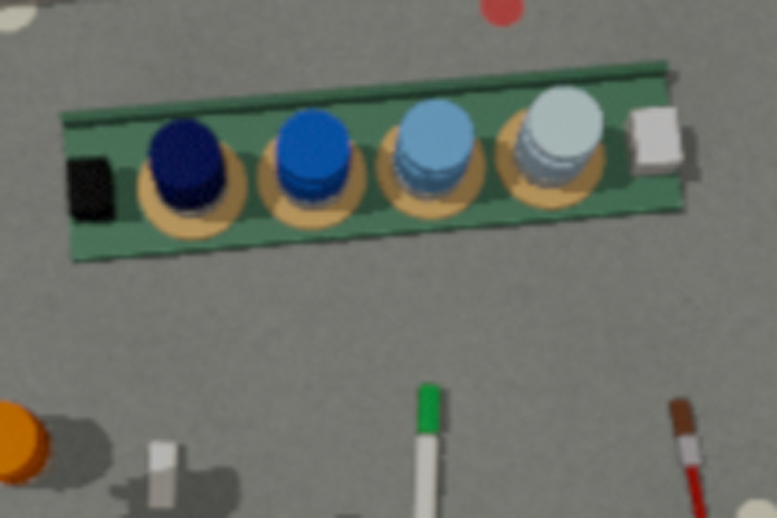

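Both views show all four pots upright with a cork rim around each. In the scene crop they run palest (168,490), light (305,440), mid (428,370), dark (550,325). The offsets are 4 mm or less against a 12 mm margin, and the orange pot has not moved.

```bash
python3 -m pendant '[0,0,0,0,0,0,0.5, 0,0,0,0,0,0,0.5, 0,0,0,0,0,0,0.5]'; python3 -c "
from station import order; print(order.hand_in())"
```

```text
time_s: 23.95
ee_pos: [0.363, 0.2677, 0.2129]
eef_rot: [3.142, 0.0, 1.632]
force: [-0.3, 0.2, -0.5]
grip_width: 0.0706
grip_force: 0.0
the job is handed in; nothing more can be done
None
```

I handed the job in at about 24 s: the four blue pots stand upright on their coasters, lightest by the white block to darkest by the black one, each measured within about 5 mm of centre (12 mm allowed), and the orange pot was not touched.

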